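Close the setting gate and slide the port plate out to it

TASK

Push the small swing gate shut until it snaps home on its catch. Then take the fixture plate by its lug and slide it straight outward over the end of the riser, flat on the riser and never lifted, until its front edge is in line with the shut gate, so that a spanner can get at the nut under its port. So far out the plate would tip off by itself, so finish while still holding the lug and keeping the plate level on the riser; leave the ring gauge, the pressure gauge and the weight where they are.

Things in the scene. Friction and masses are not known exactly. Their poses are not given: they have to be found in the camera images.
- riser: Fixed aluminium riser block on the worktop, top 110 (x) x 150 (y) mm, 60 mm high. Origin: centre of its underside, on the worktop. Its +y axis is the outward direction in which the plate is to be slid, towards the robot's left.
- riser_edge (a point): Middle of the riser's outer top edge (75 mm along +y from its centre, 60 mm up), over which the plate overhangs.
- plate: Loose steel plate, 80 (x) x 260 (y) x 10 mm, about 0.6 kg, flat on the riser, long side nearly along the riser's y. Origin: centre of its underside; +y points outward. 95 mm along +y stands a brass port 39 mm above the top, a 9 mm nut beneath; at the rear the lug. Its front edge starts 55-85 mm beyond the riser's edge and must end 150-180 mm beyond it, where the plate tips unless held by the lug.
- plate_front (a point): Middle of the plate's front edge, half-way through its thickness (130 mm along the plate's +y from its centre, 5 mm above its underside).
- plate_lug (a point): Centre of the grip lug on the plate: a dark steel block 18 mm (plate x) x 44 mm (plate y) x 34 mm high, standing on the plate's top 100 mm behind its centre; this point is 17 mm above the plate's top and 17 mm below the lug's top. Grip it across the 18 mm.
- gate_stand: Fixed low stand of the swing gate, standing on the worktop beyond the riser, on the side away from the robot. Origin: on the worktop on the gate's vertical hinge axis; axes parallel to the riser's. The shut gate lies along its -x axis, so its y = 0 plane is the middle plane of the shut gate and the mark for the plate's front edge.
- gate_hinge (a point): Point on the gate's hinge axis half-way up the gate panel, 70 mm above the worktop.
- gate_tip (a point): Free end of the gate panel, on its middle plane half-way up (88 mm from the hinge axis, 70 mm above the worktop). It moves with the gate. When shut it stands about 15 mm to the side of the plate's path, so the plate passes without touching it.
- gate (a joint): Angle of the gate, rad: 0 = shut on its stop, panel along the stand's -x; grows as the free end swings to the stand's +y (outward). Aluminium panel 88 mm long from hinge axis, 6 mm thick, 47 to 93 mm above the worktop. Stays where left; from 0.2 to 0.08 rad a spring ball resists (about 5 N at 65 mm from the hinge), then it snaps to 0. Push on the outer face near the free end.
- ring_gauge: Bystander: steel setting ring, 54 mm across, 18 mm high. Origin: centre of its underside.
- gauge: Bystander: round pressure gauge lying on its back, 109 x 75 x 40 mm. Origin: centre of its underside.
- weight: Bystander: small necked steel calibration weight, 27 mm across, 62 mm high. Origin: centre of its underside.

How it is judged:
By the outcome, as a careful person would: the job done as asked, in the order asked, and still so for the second after the job is handed in, while the arm keeps its last pose, push and grip.
It also fails if it takes over 45 s, if anything falls off the work surface, if the arm or the gripper's body presses on something with over 40 N, if the wrist force passes 120 N, or if a joint passes its speed limit or range.

ROBOT

A 6-joint arm with a two-finger parallel gripper is mounted at the origin on the work surface; the furniture and walls round the work are solid. World frame = base frame: x ahead of the robot, y to its left, z up, the work surface at z = 0. Lengths are in m, angles in degrees, forces in N, time in s.
With the tool pointing down it reaches from about 0.3 to 0.75 m from the base axis. Payload 8.5 kg.
Tool frame: the origin (TCP) lies on the centre line of the jaws, within the pads' length; the fingertips stand 19 mm ahead of it and the grasp point (between the pads) is the TCP (env.tcp_to_tips is the z of the fingertips in the tool frame, in m); z points along the fingers, y is the line along which they close (so a half turn about z gives the same grasp; the last joint's range is limited). The gripper opens to 85 mm and grips with 20 to 120 N. Pads are 22 mm wide; open, the fingers measure 114 mm over their backs; the gripper's body (76 mm by 85 mm) begins 54 mm behind the grasp point. The pads swing forward as they close: fully open they stand 13 mm farther back than shut.
Start: joints at [-78.226, 21.807, 74.336, -0, 83.858, -12.336], TCP at [0.225, -0.502, 0.25] pointing down, gripper open.
Joint ranges: [-178.18, 178.18], [-50.72, 133.34], [12.68, 142.11], [-81.47, 261.47], [9.98, 163.14], [-165.26, 165.26]. Speed limits (degrees/s): [136.94, 136.94, 180, 180, 180, 180].

INTERFACE

Orientations are given as a 3x3 rotation matrix whose columns are the frame's x, y, z axes.
In Python, from rig import env gives the robot as it stands.
- The arm moves only by the tool servo_tool, never from a script. Its argument "steps" is a list of rows, each an object of numbers: "tx", "ty", "tz": the shift along the world's x, y, z in cm; "yaw": the turn about the world's z in degrees; "claw": the finger opening in cm, from 0 to 8.54. In form: [{"tx": .., "ty": .., "tz": .., "yaw": .., "claw": ..}, ...]. A call has 1 to 20 rows; each row shifts and turns the commanded pose from where the row before left it; what a row does not reach is not made up. A row lasts 1/10 s, in which the tool goes at most 50 mm and 8.59 degrees, less where a joint would pass 70% of its speed; a pose out of reach is approached as far as the arm can. A call with a gripper value outside its range is refused whole. The fingers move at their own pace and stop on an object; "newtons" is the grip in N (left out, the last holds). Time passes only in rows, so rows that do not move let the fingers close. It gives the time, the measured TCP pose, the force, the opening and the grip force at its end, in the units of the state.
- env.observe(): the state, without advancing time (a new reading comes with each control period).
- env.get_image(name): name is "side" or "top" or "wrist"; returns (picture, depth): 400x640x3 uint8, red, green, blue; 400x640 float32, m along the optical axis (not along the pixel's ray), 0 where there is no reading.
- env.camera_model(name): a dict with "fovy" (degrees; the focal length in pixels is half the picture's height over the tangent of half this angle, whatever the lens; pixels are square), "cx", "cy" (the principal point, pixels), "T" (4x4, takes a point from camera to world coordinates). Camera axes: x right, y down, z forward; pixel columns grow to the right and rows downward; lengths in m; the calibration is good to about 2 mm. A picture is of the moment at which its call begins: read the wrist's pose just before it. camera_model takes no time and is no camera call; for the wrist camera it gives the pose at the moment of the call.
- env.close_job(): hands the job in; it is judged then, once.
The state is a dict: "time_s": time; "q": joint angles; "qvel": joint speeds; "joint_efforts": joint torques, N m; "position": TCP position; "tool_rot": TCP orientation; "ft_force": force on the tool from outside, world axes, zero at the start; "wrist_torque": the same for the moment, N m; "grip_width": finger opening in m; "gripper_force": force on a finger pad.
Only numpy, scipy, OpenCV 4.12 (cv2) and the standard library are available. Lean on these libraries where they do the work, as an engineer would, in place of code of your own. Each camera call takes 0.05 s, during which the arm holds its last target. There are 200 camera calls.

## Working session

There is one attempt and no reset: what is moved stays moved. The work goes in short steps, Python scripts to look and compute and a tool call to move; the robot and the scene stay as the last step left them, time stands still between calls to the robot, and variables do not carry over. Pictures are saved under pics/ and viewed, at most 10 in all, crops included, and the job is handed in when it is done.

Besides the shell and the picture viewer there is one more tool, called as name(argument=value, ...) on one line, values as JSON. servo_tool: Moves the arm, as the interface text tells. Its arguments: {"type":"object","properties":{"steps":{"type":"array"},"newtons":{"type":"number"}},"required":["steps"]}

```bash
mkdir -p pics; cat > h.py <<'E'
import numpy as np, cv2
from rig import env
def grab(n):
    m=env.camera_model(n); im,d=env.get_image(n)
    return im,d,m
def cloud(d,m):
    h,w=d.shape; f=h/2/np.tan(np.radians(m["fovy"])/2)
    u,v=np.meshgrid(np.arange(w),np.arange(h))
    P=np.stack([(u-m["cx"])/f*d,(v-m["cy"])/f*d,d,np.ones_like(d)],-1)
    W=(P@np.array(m["T"]).T)[...,:3]; W[d<=0]=np.nan
    return W
E
python3 - <<'E'
from h import *
for n in ("top","side"):
    im,d,m=grab(n); np.savez(n+".npz",im=im,d=d,T=m["T"],fovy=m["fovy"],cx=m["cx"],cy=m["cy"])
    cv2.imwrite(f"pics/{n}0.png",im[...,::-1]); print(n,np.round(m["T"],3).tolist(),m["fovy"],(d>0).mean())
print(env.observe())
E
```

```text
top [[-0.083, -0.976, 0.203, 0.248], [-0.997, 0.081, -0.02, 0.008], [0.003, -0.204, -0.979, 1.406], [0.0, 0.0, 0.0, 1.0]] 44.061974185707086 0.99578125
side [[-0.831, -0.222, 0.51, 0.101], [-0.556, 0.35, -0.754, 0.627], [-0.011, -0.91, -0.414, 0.432], [0.0, 0.0, 0.0, 1.0]] 53.054598079330596 0.995890625
{'time_s': 0.1, 'q': array([-7.82287470e+01,  2.18367633e+01,  7.43790353e+01,  9.65266176e-04,
        8.38596231e+01, -1.23349935e+01]), 'qvel': array([-0.01122825, -0.10721876, -0.15449233,  0.03478822, -0.14172565,
       -0.02611777]), 'joint_efforts': array([ 3.28511233e-03, -4.49222803e+01, -2.31657636e+01, -2.12393920e-04,
        3.68703768e-03,  9.00329411e-06]), 'position': array([ 0.22459435, -0.50178749,  0.24978504]), 'tool_rot': array([[ 9.12790432e-01,  4.08428161e-01, -2.52145305e-04],
       [ 4.08428131e-01, -9.12789566e-01,  1.29209188e-03],
       [ 2.97571106e-04, -1.28239234e-03, -9.99999133e-01]]), 'ft_force': array([-0.07302938, -0.54619825,  0.24305421]), 'wrist_torque': array([0.00532658, 0.00881543, 0.0121663 ]), 'gripper_force': 0.0, 'grip_width': 0.08554152191534088}
```

View pics/top0.png

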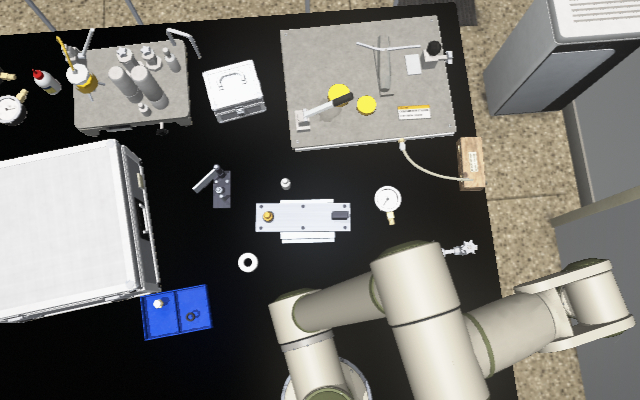

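View pics/side0.png

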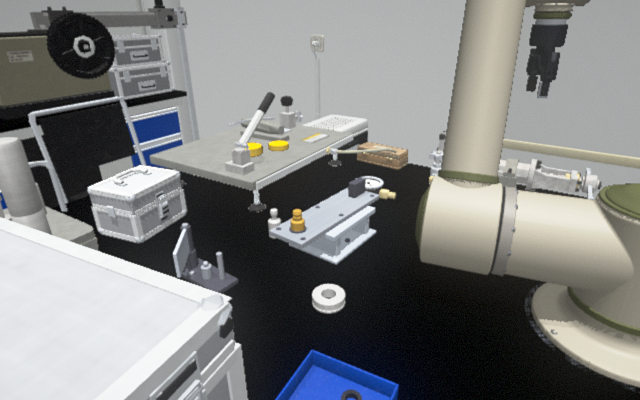

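Top view: plate centre (303,217), port (268,216), lug (340,215), gate stand (222,188) with its panel open from about (222,170) to (195,190), weight (285,183), ring (248,262), gauge (388,200). The side view agrees.

```bash
python3 - <<'E'
from h import *
def ld(n):
    z=np.load(n+".npz"); return z["im"],cloud(z["d"],z)
im,W=ld("top")
def box(n,r0,r1,c0,c1,z0,z1):
    w=W[r0:r1,c0:c1].reshape(-1,3); w=w[(w[:,2]>z0)&(w[:,2]<z1)]
    if len(w)<5: print(n,len(w));return
    r=cv2.minAreaRect((w[:,:2]*1000).astype(np.float32))
    print(n,len(w),"med",np.median(w,0).round(4),"min",w.min(0).round(4),"max",w.max(0).round(4),"rect",np.round(r[0],1),np.round(r[1],1),round(r[2],2))
box("plate",190,245,245,360,.064,.078)
box("lug",205,225,325,355,.09,.12)
box("port",205,225,258,280,.09,.14)
box("riser",190,250,270,350,.05,.0635)
box("gate",160,215,185,240,.08,.1)
box("gateall",160,215,185,240,.045,.14)
box("stand",160,215,185,240,.008,.04)
box("ring",245,280,230,265,.008,.03)
box("gauge",180,230,370,410,.01,.06)
box("weight",172,195,275,298,.02,.08)
print("table",np.nanmedian(W[270:280,180:300,2]))
im,W=ld("side")
print("SIDE")
box("gateall",215,300,165,245,.045,.14)
box("gatetop",215,300,165,245,.085,.1)
box("post",215,300,165,245,.1,.2)
box("plate",180,250,260,390,.064,.078)
box("lug",170,200,340,370,.09,.12)
for n,r in (("top",(155,215,175,305)),("side",(200,310,150,250))):
    im=ld(n)[0]; a=im[r[0]:r[1],r[2]:r[3]]; cv2.imwrite(f"pics/c_{n}.png",cv2.resize(a,None,fx=5,fy=5,interpolation=2)[...,::-1])
E
python3 -c "
import cv2,numpy as np
a=cv2.imread('pics/c_top.png');b=cv2.imread('pics/c_side.png')
a=a[:,:400];b=b[:,:400];h=max(len(a),len(b));p=lambda x:np.pad(x,((0,h-len(x)),(0,0),(0,0)))
cv2.imwrite('pics/c.png',np.hstack([p(a),p(b)]))"
```

```text
plate 2534 med [0.4949 0.0249 0.0704] min [ 0.4357 -0.1095  0.0641] max [0.5471 0.154  0.0779] rect [492.6  22.5] [260.8 107.9] 87.37
lug 114 med [ 0.487  -0.0766  0.104 ] min [ 0.4785 -0.0987  0.0912] max [ 0.496  -0.0552  0.1108] rect [487.4 -76.6] [42.9 15.9] 84.41
port 53 med [0.5009 0.1169 0.1051] min [0.4933 0.1063 0.0903] max [0.5157 0.1276 0.1138] rect [504.9 116.6] [21.7 21.7] 84.83
riser 519 med [0.4513 0.01   0.0597] min [ 0.4347 -0.0944  0.0508] max [0.5511 0.1069 0.0635] rect [493.    7.4] [202.1 111.7] 87.28
gate 141 med [0.6276 0.274  0.0917] min [0.5928 0.2392 0.0801] max [0.6594 0.315  0.0999] rect [626.6 279.4] [17.  94.2] 37.38
gateall 290 med [0.6242 0.2733 0.0803] min [0.5713 0.2392 0.0452] max [0.6594 0.315  0.1042] rect [621.5 265.8] [79.  82.8] 72.85
stand 478 med [0.6036 0.2488 0.0118] min [0.5459 0.1992 0.008 ] max [0.6803 0.3426 0.04  ] rect [609.9 270. ] [125.6 150.7] 6.06
ring 243 med [0.3911 0.1878 0.0178] min [0.3577 0.1599 0.0083] max [0.4355 0.2234 0.0271] rect [397.  195.2] [68.6 68.1] 9.1
gauge 649 med [ 0.5298 -0.2223  0.0361] min [ 0.4511 -0.2584 
[... 196 characters left out ...]
26.3] 19.11
table 7.465314348509278e-05
SIDE
gateall 711 med [0.617  0.276  0.0736] min [0.57   0.2408 0.045 ] max [0.6598 0.3184 0.0983] rect [602.2 261.3] [70.5 94.9] 44.03
gatetop 217 med [0.6279 0.2737 0.0918] min [0.5909 0.2421 0.085 ] max [0.6598 0.3174 0.0983] rect [621.  279.5] [17.4 94.8] 44.54
post 155 med [0.379  0.4591 0.199 ] min [0.333  0.4336 0.1975] max [0.4057 0.4668 0.2   ] rect [366.9 450.3] [73.7 25.4] 12.67
plate 2357 med [0.4885 0.0437 0.0693] min [ 0.4462 -0.1059  0.064 ] max [0.6859 0.1553 0.0779] rect [571.5  17.5] [262.2 234. ] 85.65
lug 152 med [ 0.4839 -0.0687  0.0999] min [ 0.4779 -0.0992  0.0901] max [ 0.4987 -0.0539  0.1045] rect [488.  -76.6] [46.1 19.2] 86.35
```

View pics/c.png

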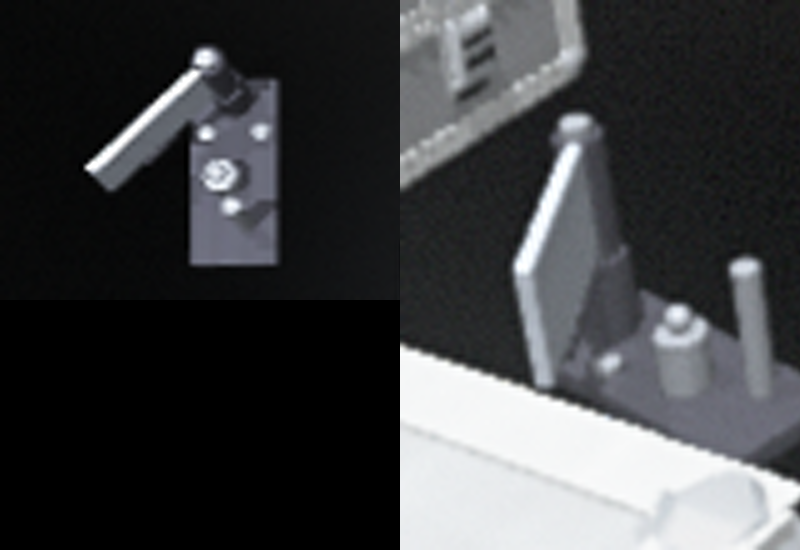

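The crop shows the hinge post top at about (216,166) in the full top image, the panel swung out to about (194,190), and the catch ball and stop post at (219,190) and (221,196). Next I fit the edges.

```bash
python3 - <<'E'
from h import *
z=np.load("top.npz"); im=z["im"]; W=cloud(z["d"],z)
T=z["T"]; f=200/np.tan(np.radians(z["fovy"])/2)
def ray(u,v,h):
    d=T[:3,:3]@np.array([(u-z["cx"])/f,(v-z["cy"])/f,1]); o=T[:3,3]; return (o+d*(h-o[2])/d[2]).round(4)
print("hinge",ray(216.4,166.4,.104),"tip corner",ray(192.5,188.5,.093), "catch",ray(219,190,.045),"stop",ray(221.2,196,.06))
print("stand corners",[ray(175+a/5,155+b/5,.008) for a,b in((190,265),(277,265),(277,78))])
X=W[180:250,245:360].reshape(-1,3); X=X[~np.isnan(X[:,0])]
def edge(sel,ax,side,lab,lo,hi):
    # per-bin extremes -> line
    p=X[sel]; b=np.arange(lo,hi,.004); q=[]
    for t in b:
        s=p[abs(p[:,1-ax]-t)<.002]
        if len(s): q.append((t,(s[:,ax].max() if side>0 else s[:,ax].min())))
    q=np.array(q); k=np.polyfit(q[:,0],q[:,1],1)
    r=q[:,1]-np.polyval(k,q[:,0]); q=q[abs(r)<2*r.std()+1e-6]; k=np.polyfit(q[:,0],q[:,1],1)
    print(lab,"slope deg",np.degrees(np.arctan(k[0])).round(2),"mid",np.mean(q,0).round(4),"std",(q[:,1]-np.polyval(k,q[:,0])).std().round(4))
P=(X[:,2]>.067)&(X[:,2]<.073)
edge(P,0,1,"plate +x",-.09,.14); edge(P,0,-1,"plate -x",-.09,.14)
edge(P,1,1,"plate front",.465,.525); edge(P,1,-1,"plate rear",.46,.52)
R=(X[:,2]>.056)&(X[:,2]<.063)
lowx=R&(X[:,0]<.452); hix=R&(X[:,0]>.536)
for n,s in(("lo",lowx),("hi",hix)):
    p=X[s]; print(n,len(p),p.min(0).round(4),p.max(0).round(4), np.percentile(p[:,1],[3,97]).round(4))
edge(lowx,0,-1,"riser -x",-.06,.07); edge(hix,0,1,"riser +x",-.06,.07)
L=(X[:,2]>.1)&(X[:,1]<-.04); print("lug top",cv2.minAreaRect((X[L][:,:2]*1000).astype(np.float32)))
E
```

```text
hinge [0.6489 0.245  0.104 ] tip corner [0.595  0.3146 0.093 ] catch [0.5972 0.2513 0.045 ] stop [0.5756 0.2432 0.06  ]
stand corners [array([0.5547, 0.2775, 0.008 ]), array([0.5506, 0.2275, 0.008 ]), array([0.6624, 0.2222, 0.008 ])]
plate +x slope deg 4.87 mid [0.0233 0.5351] std 0.0024
plate -x slope deg 4.64 mid [0.0243 0.4575] std 0.0013
plate front slope deg -6.3 mid [0.495  0.1507] std 0.0016
plate rear slope deg -5.59 mid [ 0.4874 -0.1059] std 0.0002
lo 224 [ 0.4347 -0.0613  0.056 ] [0.4518 0.0877 0.063 ] [-0.058  0.082]
hi 131 [ 0.5362 -0.0637  0.056 ] [0.6078 0.081  0.0627] [-0.0581  0.0777]
riser -x slope deg 2.95 mid [0.0028 0.4388] std 0.001
riser +x slope deg 2.13 mid [-0.002   0.5449] std 0.0018
lug top ((487.9961853027344, -76.65675354003906), (42.9751091003418, 14.772591590881348), 84.97366333007812)
```

servo_tool(steps=[{"tx": 1.7,"ty": 3.5,"tz": 0,"yaw": 4,"claw": 0},{"tx": 1.7,"ty": 3.5,"tz": 0,"yaw": 4,"claw": 0},{"tx": 1.7,"ty": 3.5,"tz": 0,"yaw": 4,"claw": 0},{"tx": 1.7,"ty": 3.5,"tz": 0,"yaw": 4,"claw": 0},{"tx": 1.7,"ty": 3.5,"tz": 0,"yaw": 4,"claw": 0},{"tx": 1.7,"ty": 3.5,"tz": 0,"yaw": 4,"claw": 0},{"tx": 1.7,"ty": 3.5,"tz": 0,"yaw": 4,"claw": 0},{"tx": 1.7,"ty": 3.5,"tz": 0,"yaw": 4,"claw": 0},{"tx": 1.7,"ty": 3.5,"tz": 0,"yaw": 4,"claw": 0},{"tx": 1.7,"ty": 3.5,"tz": 0,"yaw": 4,"claw": 0},{"tx": 1.7,"ty": 3.5,"tz": 0,"yaw": 4,"claw": 0},{"tx": 1.7,"ty": 3.5,"tz": 0,"yaw": 4,"claw": 0},{"tx": 1.7,"ty": 3.5,"tz": 0,"yaw": 4,"claw": 0},{"tx": 1.7,"ty": 3.5,"tz": 0,"yaw": 4,"claw": 0},{"tx": 1.7,"ty": 3.5,"tz": 0,"yaw": 4,"claw": 0},{"tx": 1.7,"ty": 3.5,"tz": 0,"yaw": 3.2,"claw": 0},{"tx": 1.7,"ty": 3.5,"tz": 0,"yaw": 0,"claw": 0},{"tx": 1.7,"ty": 3.5,"tz": 0,"yaw": 0,"claw": 0},{"tx": 1.7,"ty": 3.5,"tz": 0,"yaw": 0,"claw": 0},{"tx": 1.7,"ty": 3.5,"tz": 0,"yaw": 0,"claw": 0}])

```text
time_s: 2.1
position: [0.565, 0.1996, 0.2499]
tool_rot: [[0.047, 0.999, -0.001], [0.999, -0.047, -0.0], [-0.0, -0.001, -1.0]]
ft_force: [0.4, -1.7, 0.6]
grip_width: 0.0001
gripper_force: 0.0
```

servo_tool(steps=[{"tx": 1.6,"ty": 3.8},{"tx": 1.6,"ty": 3.8},{"tx": 1.6,"ty": 3.8},{"tx": 1.7,"ty": 3.8},{"tz": -2.5},{"tz": -2.5},{"tz": -2.5},{"tz": -2.5},{"tz": -2.5},{"tz": -2.5},{"tz": -2.5},{"tz": 0}])

```text
invalid input at $.steps[0]: expected keys tx, ty, tz, yaw, claw
```

```bash
python3 - <<'E'
from h import *
im,d,m=grab("side"); cv2.imwrite("pics/s1.png",cv2.resize(im[120:330,100:360],None,fx=3,fy=2.85)[...,::-1])
print(env.observe()["position"],env.observe()["ft_force"])
E
```

```text
[0.56627555 0.2037953  0.24927993] [-4.00783307  2.15136447 -2.2443453 ]
```

View pics/s1.png

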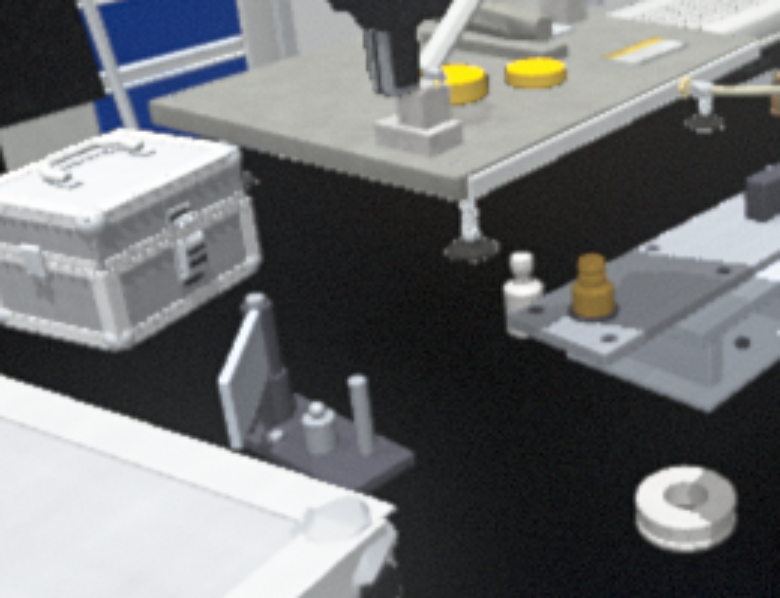

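The call was refused for missing keys, so nothing moved. The picture shows the gate still open, with the finger far above it and clear of everything.

servo_tool(steps=[{"tx": 1.6,"ty": 3.8,"tz": 0,"yaw": 0,"claw": 0},{"tx": 1.6,"ty": 3.8,"tz": 0,"yaw": 0,"claw": 0},{"tx": 1.6,"ty": 3.8,"tz": 0,"yaw": 0,"claw": 0},{"tx": 1.7,"ty": 3.8,"tz": 0,"yaw": 0,"claw": 0},{"tx": 0,"ty": 0,"tz": 0,"yaw": 0,"claw": 0},{"tx": 0,"ty": 0,"tz": -2.5,"yaw": 0,"claw": 0},{"tx": 0,"ty": 0,"tz": -2.5,"yaw": 0,"claw": 0},{"tx": 0,"ty": 0,"tz": -2.5,"yaw": 0,"claw": 0},{"tx": 0,"ty": 0,"tz": -2.5,"yaw": 0,"claw": 0},{"tx": 0,"ty": 0,"tz": -2.5,"yaw": 0,"claw": 0},{"tx": 0,"ty": 0,"tz": -2.5,"yaw": 0,"claw": 0},{"tx": 0,"ty": 0,"tz": -2.5,"yaw": 0,"claw": 0},{"tx": 0,"ty": 0,"tz": 0,"yaw": 0,"claw": 0},{"tx": 0,"ty": 0,"tz": 0,"yaw": 0,"claw": 0}])

```text
time_s: 3.55
position: [0.6298, 0.3497, 0.0758]
tool_rot: [[0.047, 0.999, -0.0], [0.999, -0.047, -0.0], [-0.0, -0.0, -1.0]]
ft_force: [0.8, 0.1, 1.1]
grip_width: -0.0
gripper_force: 0.0
```

servo_tool(steps=[{"tx": -0.2,"ty": -1.0,"tz": 0,"yaw": 0,"claw": 0},{"tx": -0.2,"ty": -1.0,"tz": 0,"yaw": 0,"claw": 0},{"tx": -0.2,"ty": -1.0,"tz": 0,"yaw": 0,"claw": 0},{"tx": -0.2,"ty": -1.0,"tz": 0,"yaw": 0,"claw": 0},{"tx": -0.4,"ty": -0.8,"tz": 0,"yaw": 0,"claw": 0},{"tx": -0.4,"ty": -0.8,"tz": 0,"yaw": 0,"claw": 0},{"tx": -0.4,"ty": -0.8,"tz": 0,"yaw": 0,"claw": 0},{"tx": -0.4,"ty": -0.8,"tz": 0,"yaw": 0,"claw": 0},{"tx": -0.3,"ty": -0.5,"tz": 0,"yaw": 0,"claw": 0},{"tx": 0,"ty": 0,"tz": 0,"yaw": 0,"claw": 0}])

```text
time_s: 4.55
position: [0.6026, 0.2725, 0.0755]
tool_rot: [[0.047, 0.999, 0.001], [0.999, -0.047, 0.0], [0.0, 0.001, -1.0]]
ft_force: [0.7, -0.1, -0.5]
grip_width: 0.0001
gripper_force: 0.0
```

servo_tool(steps=[{"tx": 0,"ty": -0.3,"tz": 0,"yaw": 0,"claw": 0},{"tx": 0,"ty": -0.3,"tz": 0,"yaw": 0,"claw": 0},{"tx": 0,"ty": 0,"tz": 0,"yaw": 0,"claw": 0}])

```text
time_s: 4.85
position: [0.6026, 0.2665, 0.0753]
tool_rot: [[0.047, 0.999, -0.0], [0.999, -0.047, -0.0], [-0.0, -0.0, -1.0]]
ft_force: [0.2, 0.4, 0.0]
grip_width: -0.0001
gripper_force: 0.0
```

```bash
python3 - <<'E'
from h import *
im,d,m=grab("side"); cv2.imwrite("pics/s2.png",cv2.resize(im[150:310,120:320],None,fx=4,fy=3.75)[...,::-1])
o=env.observe();print(o["position"],o["ft_force"])
E
```

```text
[0.60271435 0.26659857 0.07528859] [0.06654465 0.41041038 0.15949666]
```

View pics/s2.png

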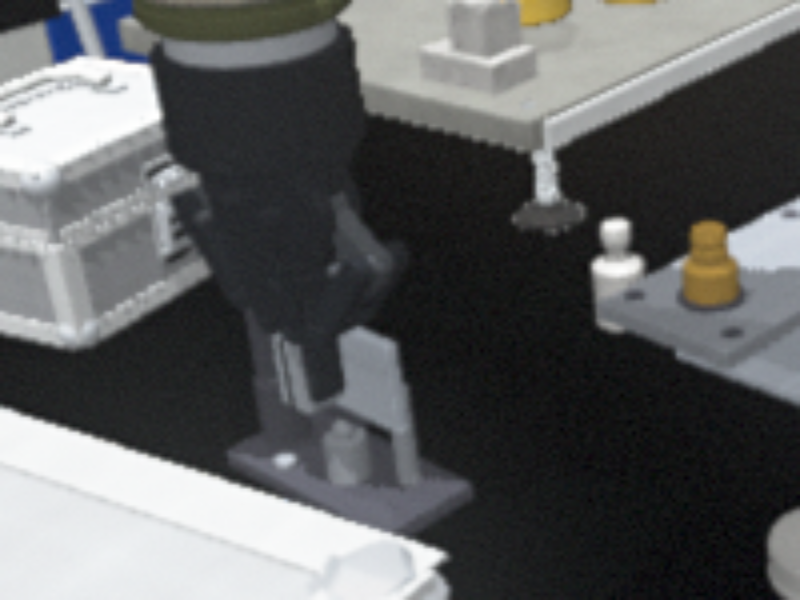

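The finger is at the outer face and the panel looks shut or nearly so, with its tip at the stop post near crop (400,400). I push a little further and watch the force.

servo_tool(steps=[{"tx": 0,"ty": -0.2,"tz": 0,"yaw": 0,"claw": 0},{"tx": 0,"ty": -0.2,"tz": 0,"yaw": 0,"claw": 0},{"tx": 0,"ty": 0,"tz": 0,"yaw": 0,"claw": 0}])

```text
time_s: 5.2
position: [0.6027, 0.2658, 0.0754]
tool_rot: [[0.046, 0.999, 0.001], [0.999, -0.046, 0.005], [0.005, 0.001, -1.0]]
ft_force: [1.9, 14.9, -2.2]
grip_width: -0.0004
gripper_force: 7.5
```

servo_tool(steps=[{"tx": 0,"ty": -0.1,"tz": 0,"yaw": 0,"claw": 0},{"tx": 0,"ty": -0.1,"tz": 0,"yaw": 0,"claw": 0},{"tx": 0,"ty": 0,"tz": 0,"yaw": 0,"claw": 0}])

```text
time_s: 5.5
position: [0.6027, 0.2656, 0.0754]
tool_rot: [[0.045, 0.999, 0.002], [0.999, -0.045, 0.008], [0.008, 0.002, -1.0]]
ft_force: [3.0, 25.2, -4.0]
grip_width: 0.0002
gripper_force: 12.2
```

The stop is solid: 25 N with no travel, so the gate is shut. I back off and go above the lug.

servo_tool(steps=[{"tx": 0,"ty": 1.0,"tz": 0,"yaw": 0,"claw": 0},{"tx": 0,"ty": 2.0,"tz": 0,"yaw": 0,"claw": 0},{"tx": 0,"ty": 0,"tz": 3,"yaw": 0,"claw": 0},{"tx": 0,"ty": 0,"tz": 4,"yaw": 0,"claw": 0},{"tx": 0,"ty": 0,"tz": 4,"yaw": 0,"claw": 0},{"tx": 0,"ty": 0,"tz": 4,"yaw": 0,"claw": 0},{"tx": -1.1,"ty": -3.7,"tz": 0,"yaw": -0.2,"claw": 5},{"tx": -1.1,"ty": -3.7,"tz": 0,"yaw": -0.2,"claw": 5},{"tx": -1.1,"ty": -3.7,"tz": 0,"yaw": -0.2,"claw": 5},{"tx": -1.1,"ty": -3.7,"tz": 0,"yaw": -0.2,"claw": 5},{"tx": -1.1,"ty": -3.7,"tz": 0,"yaw": -0.2,"claw": 5},{"tx": -1.1,"ty": -3.7,"tz": 0,"yaw": -0.2,"claw": 5},{"tx": -1.2,"ty": -3.7,"tz": 0,"yaw": -0.2,"claw": 5},{"tx": -1.2,"ty": -3.7,"tz": 0,"yaw": -0.2,"claw": 5},{"tx": -1.2,"ty": -3.7,"tz": 0,"yaw": -0.2,"claw": 5},{"tx": -1.2,"ty": -3.5,"tz": 0,"yaw": -0.3,"claw": 5},{"tx": 0,"ty": 0,"tz": 0,"yaw": 0,"claw": 5},{"tx": 0,"ty": 0,"tz": 0,"yaw": 0,"claw": 5}])

```text
time_s: 7.3
position: [0.4889, -0.0771, 0.2255]
tool_rot: [[0.085, 0.996, 0.0], [0.996, -0.085, -0.0], [-0.0, 0.0, -1.0]]
ft_force: [0.6, -0.3, -0.4]
grip_width: 0.0497
gripper_force: 0.0
```

```bash
python3 - <<'E'
from h import *
im,d,m=grab("top"); W=cloud(d,m); iw,dw,mw=grab("wrist"); Ww=cloud(dw,mw)
cv2.imwrite("pics/t3.png",np.vstack([cv2.resize(im[150:240,170:300],(620,300)),cv2.resize(iw,(480,300)).repeat(1,0) if 0 else cv2.copyMakeBorder(cv2.resize(iw,(480,300)),0,0,0,140,0)])[...,::-1])
w=W[150:215,180:240].reshape(-1,3); g=w[(w[:,2]>.086)&(w[:,2]<.096)]
print("gate top",len(g),g.min(0).round(4),g.max(0).round(4)); 
k=np.polyfit(g[:,0],g[:,1],1); print("gate line slope deg",np.degrees(np.arctan(k[0])).round(2),"y at .56,.65,.50",np.polyval(k,[.56,.65,.5]).round(4))
w=Ww.reshape(-1,3); L=w[(w[:,2]>.1)&(w[:,2]<.112)&(abs(w[:,0]-.488)<.03)&(abs(w[:,1]+.077)<.045)]
if len(L): print("lug",len(L),cv2.minAreaRect((L[:,:2]*1000).astype(np.float32)),np.median(L[:,2]))
print(env.observe()["position"],env.observe()["ft_force"])
E
```

```text
gate top 81 [0.5633 0.2404 0.0861] [0.6597 0.2568 0.0958]
gate line slope deg -3.99 y at .56,.65,.50 [0.2538 0.2476 0.258 ]
lug 1174 ((488.029541015625, -77.0301513671875), (43.72172927856445, 17.646541595458984), 85.74726104736328) 0.10378929647636573
[ 0.4890322  -0.07613711  0.22540678] [0.62129862 0.35866251 0.45066721]
```

View pics/t3.png

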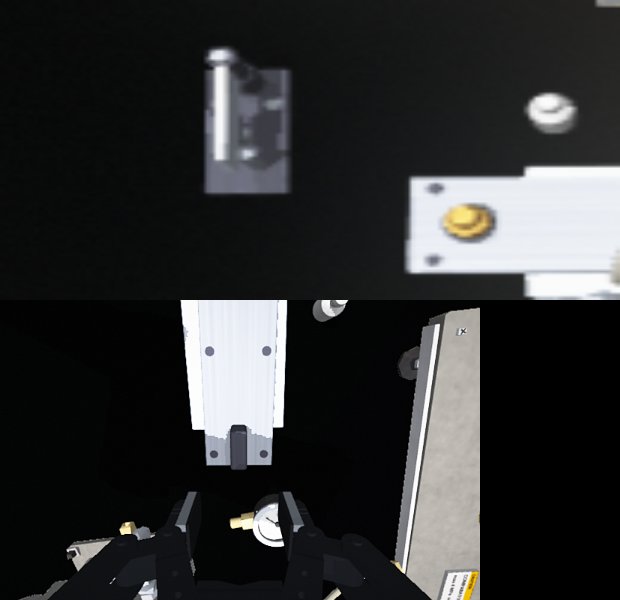

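The gate is shut, its panel lying straight along the stand at crop (222,110). The lug is dead ahead in the wrist view. I descend and grip with moderate force.

servo_tool(newtons=60, steps=[{"tx": 0,"ty": 0,"tz": -3,"yaw": 0,"claw": 5},{"tx": 0,"ty": 0,"tz": -3,"yaw": 0,"claw": 5},{"tx": 0,"ty": 0,"tz": -3,"yaw": 0,"claw": 5},{"tx": 0,"ty": 0,"tz": -2.5,"yaw": 0,"claw": 5},{"tx": 0,"ty": 0,"tz": -1.0,"yaw": 0,"claw": 5},{"tx": 0,"ty": 0,"tz": -0.6,"yaw": 0,"claw": 5},{"tx": 0,"ty": 0,"tz": 0,"yaw": 0,"claw": 3},{"tx": 0,"ty": 0,"tz": 0,"yaw": 0,"claw": 2.5},{"tx": 0,"ty": 0,"tz": 0,"yaw": 0,"claw": 2},{"tx": 0,"ty": 0,"tz": 0,"yaw": 0,"claw": 1},{"tx": 0,"ty": 0,"tz": 0,"yaw": 0,"claw": 0.5},{"tx": 0,"ty": 0,"tz": 0,"yaw": 0,"claw": 0.5},{"tx": 0,"ty": 0,"tz": 0,"yaw": 0,"claw": 0.5},{"tx": 0,"ty": 0,"tz": 0,"yaw": 0,"claw": 0.5}])

```text
time_s: 8.8
position: [0.4887, -0.0771, 0.0954]
tool_rot: [[0.083, 0.997, 0.001], [0.997, -0.083, -0.001], [-0.001, 0.001, -1.0]]
ft_force: [-2.9, 0.7, 6.2]
grip_width: 0.0165
gripper_force: 58.9
```

servo_tool(steps=[{"tx": 0.02,"ty": 0.3,"tz": 0,"yaw": 0.1,"claw": 0.5},{"tx": 0.02,"ty": 0.5,"tz": 0,"yaw": 0.1,"claw": 0.5},{"tx": 0.02,"ty": 0.5,"tz": 0,"yaw": 0.1,"claw": 0.5},{"tx": 0.02,"ty": 0.5,"tz": 0,"yaw": 0.1,"claw": 0.5},{"tx": 0.02,"ty": 0.5,"tz": 0,"yaw": 0.1,"claw": 0.5},{"tx": 0.02,"ty": 0.5,"tz": -0.03,"yaw": 0.1,"claw": 0.5},{"tx": 0.02,"ty": 0.5,"tz": 0,"yaw": 0.1,"claw": 0.5},{"tx": 0.02,"ty": 0.5,"tz": 0,"yaw": 0.1,"claw": 0.5},{"tx": 0.02,"ty": 0.5,"tz": 0,"yaw": 0.1,"claw": 0.5},{"tx": 0.02,"ty": 0.5,"tz": 0,"yaw": 0.1,"claw": 0.5},{"tx": 0.02,"ty": 0.2,"tz": 0,"yaw": 0.1,"claw": 0.5},{"tx": 0,"ty": 0,"tz": 0,"yaw": 0,"claw": 0.5},{"tx": 0,"ty": 0,"tz": 0,"yaw": 0,"claw": 0.5}])

```text
time_s: 10.1
position: [0.4919, -0.0279, 0.0954]
tool_rot: [[0.064, 0.998, 0.003], [0.998, -0.064, -0.002], [-0.002, 0.003, -1.0]]
ft_force: [0.5, -4.0, 6.6]
grip_width: 0.0171
gripper_force: 58.9
```

```bash
cat > ms.py <<'E'
from h import *
im,d,m=grab("top"); W=cloud(d,m); np.savez("t4.npz",im=im,d=d,T=m["T"],fovy=m["fovy"],cx=m["cx"],cy=m["cy"])
w=W[150:215,160:300].reshape(-1,3); g=w[(w[:,2]>.088)&(w[:,2]<.096)&(w[:,0]>.56)&(w[:,0]<.64)&(w[:,1]>.2)]
k=np.polyfit(g[:,0],g[:,1],1); print("gate",len(g),np.degrees(np.arctan(k[0])).round(2),g.mean(0).round(4),"y@.5 (2.7deg)",(g[:,1].mean()+.047*(g[:,0].mean()-.5)).round(4))
X=W[170:260,160:360].reshape(-1,3); X=X[(X[:,2]>.064)&(X[:,2]<.076)&(X[:,0]<.55)&(X[:,0]>.44)]
for a in (0,1):
  q=[]
  for t in (np.arange(.465,.532,.004) if a else np.arange(.09,.2,.005)):
    s=X[abs(X[:,1-a]-t)<.0025]
    if len(s): q.append((t,s[:,a].min() if a==0 else s[:,a].max()))
  q=np.array(q); k=np.polyfit(q[:,0],q[:,1],1); print(("-x edge","front")[a],np.degrees(np.arctan(k[0])).round(2),np.median(q,0).round(4),"at .5",np.polyval(k,.5).round(4))
for y in (.0,.05,.1,.14,.17,.2):
  s=X[(abs(X[:,1]-y)<.01)&(X[:,0]>.465)&(X[:,0]<.53)]; print("z@y",y,np.median(s[:,2]).round(4),end="; ")
o=env.observe();print(o["position"],o["ft_force"],o["wrist_torque"],o["time_s"])
E
python3 ms.py
```

```text
gate 51 -2.82 [0.6023 0.2512 0.0925] y@.5 (2.7deg) 0.256
-x edge 3.16 [0.145  0.4632] at .5 0.4825
front -4.76 [0.497  0.1986] at .5 0.1997
z@y 0.0 nan; z@y 0.05 0.0705; z@y 0.1 0.0706; z@y 0.14 0.0701; z@y 0.17 0.0708; z@y 0.2 0.0699; [ 0.49184451 -0.02788911  0.09537248] [ 0.09660537 -4.62363916  6.18173938] [-0.46024047  0.20393754  0.17853108] 10.15
  return _methods._mean(a, axis=axis, dtype=dtype,
  ret = ret.dtype.type(ret / rcount)
```

servo_tool(steps=[{"tx": 0.02,"ty": 0.3,"tz": 0,"yaw": 0.1,"claw": 0.5},{"tx": 0.02,"ty": 0.5,"tz": -0.03,"yaw": 0.1,"claw": 0.5},{"tx": 0.02,"ty": 0.5,"tz": 0,"yaw": 0.1,"claw": 0.5},{"tx": 0.02,"ty": 0.5,"tz": 0,"yaw": 0.1,"claw": 0.5},{"tx": 0.02,"ty": 0.5,"tz": -0.03,"yaw": 0.1,"claw": 0.5},{"tx": 0.02,"ty": 0.5,"tz": 0,"yaw": 0.1,"claw": 0.5},{"tx": 0.02,"ty": 0.5,"tz": 0,"yaw": 0.1,"claw": 0.5},{"tx": 0.02,"ty": 0.5,"tz": 0,"yaw": 0.1,"claw": 0.5},{"tx": 0.02,"ty": 0.5,"tz": 0,"yaw": 0,"claw": 0.5},{"tx": 0.02,"ty": 0.5,"tz": 0,"yaw": 0,"claw": 0.5},{"tx": 0.02,"ty": 0.4,"tz": 0,"yaw": 0,"claw": 0.5},{"tx": 0,"ty": 0.2,"tz": 0,"yaw": 0,"claw": 0.5},{"tx": 0,"ty": 0,"tz": 0,"yaw": 0,"claw": 0.5},{"tx": 0,"ty": 0,"tz": 0,"yaw": 0,"claw": 0.5}])

```text
time_s: 11.55
position: [0.4947, 0.0255, 0.0955]
tool_rot: [[0.05, 0.999, 0.005], [0.999, -0.05, -0.003], [-0.003, 0.005, -1.0]]
ft_force: [-0.3, -8.4, 10.7]
grip_width: 0.0174
gripper_force: 59.7
```

```bash
sed -i 's/np.arange(.09,.2,.005)/np.arange(.14,.25,.005)/' ms.py; python3 -W ignore ms.py; python3 - <<'E'
from h import *
t=np.load("t4.npz")["im"]; s=grab("side")[0]
cv2.imwrite("pics/f5.png",np.hstack([cv2.resize(t[150:250,190:320],(400,308)),cv2.resize(s[150:300,150:345],(400,308))])[...,::-1])
E
```

```text
gate 51 -2.79 [0.6017 0.2513 0.0929] y@.5 (2.7deg) 0.2561
-x edge 2.85 [0.1925 0.463 ] at .5 0.4785
front -2.61 [0.497  0.2538] at .5 0.2535
z@y 0.0 nan; z@y 0.05 nan; z@y 0.1 nan; z@y 0.14 0.0704; z@y 0.17 0.0703; z@y 0.2 0.0703; [0.49467167 0.02545698 0.09547381] [ 0.34807156 -7.93109583 11.77701407] [-1.19620822  0.42698058  0.21540349] 11.6
```

View pics/f5.png

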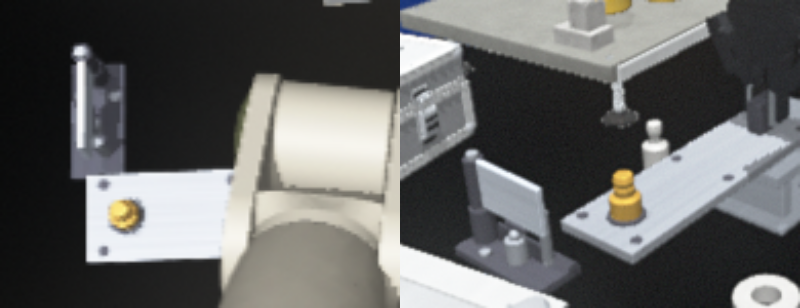

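Both views show the plate level, its front edge about 1.5 mm short of the shut gate's middle plane, and the bystanders undisturbed. One small correction remains.

servo_tool(steps=[{"tx": 0.01,"ty": 0.1,"tz": 0,"yaw": 0,"claw": 0.5},{"tx": 0,"ty": 0.05,"tz": 0,"yaw": 0,"claw": 0.5},{"tx": 0,"ty": 0,"tz": 0,"yaw": 0,"claw": 0.5},{"tx": 0,"ty": 0,"tz": 0,"yaw": 0,"claw": 0.5},{"tx": 0,"ty": 0,"tz": 0,"yaw": 0,"claw": 0.5}])

```text
time_s: 12.15
position: [0.4947, 0.0266, 0.0955]
tool_rot: [[0.05, 0.999, 0.005], [0.999, -0.05, -0.004], [-0.004, 0.005, -1.0]]
ft_force: [-0.7, -11.2, 12.9]
grip_width: 0.0171
gripper_force: 59.9
```

```bash
python3 -W ignore ms.py
```

```text
gate 47 -3.05 [0.6017 0.2512 0.0925] y@.5 (2.7deg) 0.256
-x edge 2.32 [0.1925 0.4628] at .5 0.4755
front -2.78 [0.497  0.2537] at .5 0.2535
z@y 0.0 nan; z@y 0.05 nan; z@y 0.1 nan; z@y 0.14 0.0704; z@y 0.17 0.07; z@y 0.2 0.0701; [0.49475079 0.02660394 0.09553948] [  0.76647899 -10.20302192  12.96479392] [-1.6174777   0.53857865  0.21095874] 12.2
```

```bash
python3 - <<'E'
from h import *
z=np.load("t4.npz"); g=cv2.cvtColor(z["im"],cv2.COLOR_RGB2GRAY).astype(float); T=z["T"]; f=200/np.tan(np.radians(z["fovy"])/2)
def ray(u,v,h):
    d=T[:3,:3]@np.array([(u-z["cx"])/f,(v-z["cy"])/f,1]); o=T[:3,3]; return o+d*(h-o[2])/d[2]
P=[]
for v in range(210,233,2):
    r=g[v,205:235]; h=(r[:5].mean()+np.median(r[-8:]))/2; i=np.argmax(r>h); u=205+i-1+(h-r[i-1])/(r[i]-r[i-1]); P.append(ray(u,v,.070))
P=np.array(P); k=np.polyfit(P[:,0],P[:,1],1); print("front @.5",np.polyval(k,.5),np.degrees(np.arctan(k[0])))
for v in (175,180,185,190,194): print(v,g[v,210:226].astype(int),ray(216,v,.093).round(4),ray(217,v,.093).round(4))
E
```

```text
front @.5 0.2551164777172508 -2.343042720043041
175 [ 13  14  14  64 104 244 252 183  91 100  74  46  38  38  39  53] [0.6279 0.2491 0.093 ] [0.6277 0.2464 0.093 ]
180 [ 15  14  15  67 125 245 252 189  98  98 111 114 106 104  76  89] [0.6137 0.2497 0.093 ] [0.6135 0.2469 0.093 ]
185 [ 14  14  14 117 136 245 251 185  98  98  77 104  86  66  63  64] [0.5996 0.2503 0.093 ] [0.5994 0.2475 0.093 ]
190 [ 15  17  16  95 132 245 250 181  97  98  77 111  91  66  63  64] [0.5855 0.2509 0.093 ] [0.5853 0.2481 0.093 ]
194 [ 15  16  17  96 132 245 238 150  97  98 109 124 113 105  76  65] [0.5743 0.2513 0.093 ] [0.5741 0.2486 0.093 ]
```

Subpixel fits put the plate front at y = 0.2551 and the gate plane at y = 0.2557 (both at x = 0.5), so they are in line within 1 mm. I hand in while still holding the lug.

```bash
python3 -c "
from rig import env
print(env.close_job())"
```

```text
the job is handed in; nothing more can be done
None
```

The gate is shut on its stop, and the plate was slid out flat until its front edge lined up with the gate to within about 1 mm; I handed the job in at 12 s with the lug still held (verdict not shown).

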